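Index the fluting table to the next hole

ROBOT

A 6-joint arm with a two-finger parallel gripper is mounted at the origin on the work surface. World frame = base frame: x ahead of the robot, y to its left, z up, the work surface at z = 0. Lengths are in m, angles in rad, forces in N, time in s.
With the tool pointing down it reaches from about 0.25 to 0.775 m from the base axis. Payload 4 kg.
Tool frame: the origin (TCP) lies midway between the tips of the shut fingers; the grasp point (between the pads) lies 19 mm behind it; z points along the fingers, x is the direction in which the jaws open and shut, and the axes are right-handed (so a half turn about z gives the same grasp; the last joint's range is limited). The gripper opens to 94 mm and grips with 3 to 60 N. Pads are 16 mm wide; open, the fingers measure 119 mm over their backs; the gripper's body (75 mm by 177 mm) begins 78 mm behind the grasp point.
Start: joints at [1.235, 0.087, 1.371, -0, 1.684, -0.103], TCP at [0.127, 0.535, 0.206] pointing down, gripper open.
Joint ranges: [-3.1, 3.1], [-0.76, 2.03], [0.27, 2.55], [-1.08, 4.22], [0.17, 2.65], [-2.57, 2.57]. Speed limits (rad/s): [2.79, 2.79, 3.14, 3.14, 3.14, 3.14].

INTERFACE

Orientations are given as a unit quaternion [x, y, z, w].
In Python, from workcell import manip gives the robot as it stands. The module is installed in compiled form; this text tells all that it offers.
- The arm moves only by the shell command python3 -m jog 'ROWS' [FORCE]. ROWS is JSON, a list of rows, each an object with "angular": the turn, a rotation vector about the tool's x, y, z in rad, a list of three; "offset": the shift along the tool's x, y, z in cm, a list of three; "claw": the opening, from -1 (shut) to 1 (fully open). In form: [{"angular": [rx, ry, rz], "offset": [x, y, z], "claw": claw}, ...]. A call has 1 to 10 rows; each row is the pose to reach, as a shift and turn from the pose commanded when the call began, along the tool's axes at that moment; what a row does not reach only later rows make up. A row lasts 1/10 s, in which the tool goes at most 50 mm and 8.59 degrees, less where a joint would pass 70% of its speed; a pose out of reach is approached as far as the arm can. A call with a gripper value outside its range is refused whole. The fingers move at their own pace and stop on an object; FORCE is the grip in N (left out, the last holds). Time passes only in rows, so rows that repeat a pose let the fingers close. It gives the time, the measured TCP pose, the force and the opening at its end, in the units of the state.
- manip.state(): the state, without advancing time (a new reading comes with each control period).
- manip.camera(name): name is "scene" or "side" or "wrist"; returns (picture, depth): 420x560x3 uint8, blue, green, red; 420x560 float32, m along the optical axis (not along the pixel's ray), 0 where there is no reading.
- manip.camera_info(name): a dict with "intrinsics" (3x3 intrinsics, pixels), "origin" and "rotation" of the camera in the world; the wrist camera has in their place "mount" (4x4, takes a point from camera to tool coordinates, whose origin is the TCP and whose axes are the tool frame's). Camera axes: x right, y down, z forward; pixel columns grow to the right and rows downward; lengths in m; the calibration is good to about 2 mm. The wrist camera is an equidistant fisheye: a pixel r from the principal point sees the ray r / f radians off the axis. A picture is of the moment at which its call begins: read the wrist's pose just before it. camera_info takes no time and is no camera call.
- manip.job_done(): hands the job in, once; it reports no verdict.
The state is a dict: "time_s": time; "q": joint angles; "joint_vel": joint speeds; "joint_torque": joint torques, N m; "ee_pos": TCP position; "eef_rot": TCP orientation; "contact_force": force on the tool from outside, world axes, zero at the start; "ft_torque": the same for the moment, N m; "gripper_width": opening from 0.0 (shut) to 1.0 (fully open).
Only numpy, scipy, OpenCV 4.12 (cv2) and the standard library are available. Lean on these libraries where they do the work, as an engineer would, in place of code of your own. Each camera call takes 0.05 s, during which the arm holds its last target. There are 200 camera calls.

TASK

The short oak leg on the index table has had a flute carved and the next one is due: press the plunger knob on the index arm down with the fingertips, swing the table anticlockwise (seen from above) to the very next hole of the ring, and let the plunger spring up there so that the table is locked. Only press and push, without forcing or squeezing the knob, turning past that hole or the wrong way, or touching the leg; leave the other things on the bench as they lie.

Things in the scene. Friction and masses are not known exactly. Their poses are not given: they have to be found in the camera images.
- knob_top (a point): Centre of the flat top of the plunger's black round knob (38 mm across, 15 mm high, on a 16 mm steel stem) at the outer end of the table's aluminium index arm, 135 mm from the table's axis. 130 mm above the bench when up, 16 mm lower when fully pressed. Its underside is 18 mm over the 34 mm sleeve on the arm. Within 80 mm of it nothing else is higher than 100 mm above the bench.
- table_axis (a point): Point on the table's vertical axis, on top of its round aluminium faceplate (204 mm across), 76 mm above the bench. On the plate: a dark chuck 94 mm across, jaws up to 122 mm above the bench, and the leg. The index arm is a bar 40 mm wide, top 86 mm above the bench, from the plate out under the knob, ending 180 mm from the axis. Plate, arm, chuck, leg and plunger turn together.
- next_hole (a point): Mouth of the hole to go to, on the fixed steel index ring, 62 mm above the bench, 135 mm from the axis; the knob must come straight above it. The ring has twelve 14 mm holes, 30 degrees (70 mm along the circle) apart, joined by a ring slot. It lies on a round green base 330 mm across, on a plywood board 440 x 400 x 18 mm. This hole is the next one anticlockwise from the start.
- turntable (a joint): Angle of the table, rad: 0 at the start (pin in the first hole), growing anticlockwise seen from above; 0.524 (30 degrees) at the next hole. It turns with a light drag (0.12 N m, about 1 N at the knob) and stays where it is left. With the pin in a hole it has about 0.4 degrees of play either way.
- plunger (a joint): Press of the plunger, m: 0 up (pin in a hole, table locked), 0.016 at its hard stop. Spring: 8 N at the top, 15 N at the stop; springs back when let go. From 0.011 on the round-nosed 12 mm pin is clear of the ring and the table turns. Let go between holes it rises only to about 0.010, the pin rubbing under the ring until it meets a hole; within 3 mm of a hole it centres itself and springs up.
- leg: The half-carved turned oak leg standing upright in the chuck on the table's axis: a 50 x 50 mm square block, above it a fluted column 43 to 48 mm across, its top 254 mm above the bench. Origin on the table's axis, 18 mm above the bench. Not to be touched.
- gouge: Turning gouge lying on the bench to the right: wooden handle 170 mm long and 33 mm thick, steel blade 150 mm. Origin under the joint of handle and blade, x along the blade. Not part of the job.
- skew: Skew chisel lying on the bench beside the gouge: wooden handle 170 mm, flat blade 20 mm wide and 140 mm long. Origin under the joint of handle and blade, x along the blade. Not part of the job.
- mallet: Round carver's mallet of dark wood standing on its head at the far right: 84 mm across, 228 mm high. Origin at the centre of its underside. Not part of the job.
- wax_tin: Flat round tin, 71 mm across and 32 mm high, standing on the plywood board near its far left corner. Origin at the centre of its underside. Not part of the job.
- chuck_key: T-shaped steel chuck key, 80 mm across its bar and 80 mm long, 12 mm thick, lying on the board near its far right corner. Origin under the middle of its bar. Not part of the job.
- calipers: Dark steel bow calipers, 155 x 105 mm, 10 mm thick, lying on the bench to the left. Origin under their middle. Not part of the job.
- brush: Wooden bench brush, 210 mm long and 34 mm wide, 24 mm high, lying on the bench to the left, beyond the calipers. Origin on its underside, 10 mm from the middle of the bristles. Not part of the job.
- offcut: Oak offcut, 60 x 60 x 85 mm, standing on the bench at the near left. Origin at the centre of its underside. Not part of the job.

How it is judged:
By the outcome, as a careful person would: the job done as asked, in the order asked, and still so for the second after the job is handed in, with the robot touching nothing.
It also fails if it takes over 35 s, if anything falls off the work surface, if the arm or the gripper's body presses on something with over 40 N, if the wrist force passes 120 N, or if a joint passes its speed limit or range.

## Working session

There is one attempt and no reset: what is moved stays moved. The work goes in short steps, Python scripts to look and compute and a shell command to move; the robot and the scene stay as the last step left them, time stands still between calls to the robot, and variables do not carry over. Pictures are saved under pics/ and viewed, about 8 in all and at most 12, crops included, and the job is handed in when it is done.

```bash
mkdir -p pics; cat > h.py <<'E'
import numpy as np,cv2
from workcell import manip
def snap(n,f):
    s=manip.state();im,d=manip.camera(n);cv2.imwrite('pics/'+f+'.png',im);np.savez('pics/'+f,im=im,d=d);return s,im,d
def world(n,u,v,d):
    i=manip.camera_info(n);K=np.array(i['intrinsics']);p=np.linalg.inv(K)@[u,v,1]*d
    return np.array(i['origin'])+np.array(i['rotation'])@p
def cloud(n,d):
    i=manip.camera_info(n);K=np.array(i['intrinsics']);v,u=np.indices(d.shape)
    p=np.stack([(u-K[0,2])/K[0,0]*d,(v-K[1,2])/K[1,1]*d,d],-1)
    return p@np.array(i['rotation']).T+np.array(i['origin'])
E
python3 - <<'E'
from h import *
s,a,d=snap('scene','s1');s2,b,e=snap('side','d1')
print(s)
cv2.imwrite('pics/both.png',np.hstack([cv2.resize(a,(400,300)),cv2.resize(b,(400,300))]))
for n,dd in(('scene',d),('side',e)):
    print(n,manip.camera_info(n))
    P=cloud(n,dd);m=(dd>0)&(abs(P[...,2]-.130)<.004);print(m.sum(),np.median(P[m],0))
    im=a if n=='scene' else b
    k=m&(im.max(-1)<70)
    nn,l,st,c=cv2.connectedComponentsWithStats(k.astype(np.uint8))
    for j in range(1,nn):
        if st[j,4]>15: print(c[j],st[j],P[l==j].mean(0),P[l==j].min(0),P[l==j].max(0))
    m=(dd>0)&(abs(P[...,2]-.076)<.003)
    print('plate',m.sum(),P[m].min(0),P[m].max(0))
    m=(dd>0)&(P[...,2]>.251)&(P[...,2]<.258);print('leg',m.sum(),np.median(P[m],0))
E
```

```text
{'time_s': 0.0, 'q': array([ 1.23489708e+00,  8.79636542e-02,  1.37223505e+00, -1.44388911e-05,
        1.68358931e+00, -1.03102766e-01]), 'joint_vel': array([-1.64023858e-03,  9.95894913e-05,  2.59127516e-05,  1.08220237e-04,
       -2.35673531e-03, -2.07202352e-04]), 'joint_torque': array([-7.36386482e-05, -3.40181458e+01, -3.02424395e+01,  7.18065212e-02,
        3.31335270e-02, -1.59034566e-04]), 'ee_pos': array([0.1267161 , 0.53464706, 0.20430919]), 'eef_rot': array([ 7.84442334e-01,  6.20200790e-01, -9.22712949e-04,  5.94602333e-04]), 'contact_force': array([0.24944505, 0.45980056, 1.09128558]), 'ft_torque': array([ 0.01800087, -0.03106865,  0.0392316 ]), 'gripper_width': 0.9981278645010381}
scene {'intrinsics': array([[485.6937861 ,   0.        , 277.93359513],
       [  0.        , 485.6937861 , 207.80852674],
       [  0.        ,   0.        ,   1.        ]]), 'origin': array([ 1.05631873, -0.85481539,  0.78578435]), 'rotation': array([ 0.84743441,  0.24938684, -0.12460632, -0.45181233])}Traceback (most recent call last):
  File "<stdin>", line 7, in <module>
  File "h.py", line 11, in cloud
    return p@np.array(i['rotation']).T+np.array(i['origin'])
           ~^~~~~~~~~~~~~~~~~~~~~~~~~~
ValueError: matmul: Input operand 1 has a mismatch in its core dimension 0, with gufunc signature (n?,k),(k,m?)->(n?,m?) (size 4 is different from 3)
```

View pics/s1.png

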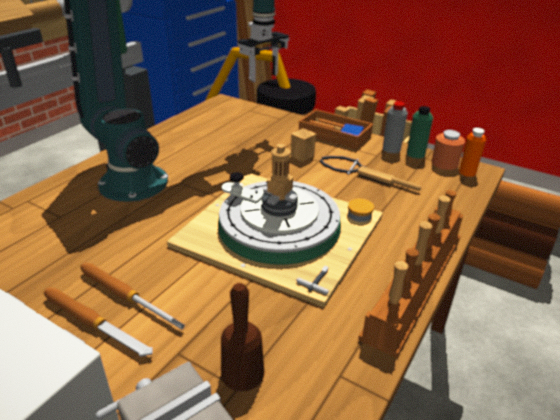

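The scene picture shows the table at about (280,212), with the black knob at about (236,178) on the arm towards the robot. The rotation is given as a quaternion, so I'll fix the helper.

```bash
sed -i "s/np.array(i\['rotation'\])/R.from_quat(i['rotation']).as_matrix()/; 1a from scipy.spatial.transform import Rotation as R" h.py
python3 - <<'E'
from h import *
a=np.load('pics/s1.npz')
b=np.load('pics/d1.npz')
for n,f in(('scene',a),('side',b)):
    im,dd=f['im'],f['d'];P=cloud(n,dd);inf=manip.camera_info(n);print(n,inf['origin'])
    m=(dd>0)&(P[...,2]>.251)&(P[...,2]<.258)&(P[...,0]>.2)&(abs(P[...,1])<.4);print('leg',m.sum(),P[m].min(0),P[m].max(0) )
    m=(dd>0)&(abs(P[...,2]-.076)<.004)&(P[...,0]>.2)&(abs(P[...,1])<.4);print('plate',m.sum(),np.percentile(P[m],[1,50,99],axis=0).round(3).tolist())
    m=(dd>0)&(abs(P[...,2]-.130)<.008)&(P[...,0]>.15)
    nn,l,st,c=cv2.connectedComponentsWithStats(m.astype(np.uint8))
    for j in range(1,nn):
        if st[j,4]>15: print(c[j].round(),st[j],P[l==j].mean(0).round(4),P[l==j].min(0).round(3),P[l==j].max(0).round(3))
x=cv2.resize(a['im'][150:280,190:370],None,fx=2.2,fy=2.2,interpolation=cv2.INTER_CUBIC)
cv2.imwrite('pics/v2.png',np.hstack([x,cv2.resize(b['im'],(395,x.shape[0]))]))
E
```

```text
scene [ 1.05631873 -0.85481539  0.78578435]
leg 40 [0.4925778  0.03085316 0.2511825 ] [0.51398989 0.0536167  0.25712014]
plate 1940 [[0.412, -0.382, 0.073], [0.548, -0.003, 0.077], [0.916, 0.254, 0.08]]
[490.  25.] [419  14 141  22 445] [0.5482 2.1593 0.1301] [0.15  2.131 0.122] [0.908 2.193 0.138]
[396. 117.] [387 114  20   7  85] [0.5852 0.6442 0.1301] [0.551 0.631 0.122] [0.611 0.674 0.138]
[421. 122.] [412 116  20  11  91] [0.6687 0.654  0.1299] [0.632 0.637 0.122] [0.696 0.683 0.138]
[476. 138.] [467 132  19  11 120] [0.8497 0.6334 0.1298] [0.819 0.618 0.122] [0.875 0.659 0.138]
[236. 176.] [229 172  15  10 116] [0.3722 0.033  0.1296] [0.352 0.016 0.123] [0.389 0.054 0.135]
[279. 194.] [263 186  34  15 176] [0.5134 0.0254 0.1275] [ 0.458 -0.004  0.122] [0.55  0.065 0.138]
[450. 205.] [447 202   6   6  24] [0.8894 0.2124 0.1294] [0.885 0.208 0.122] [0.894 0.222 0.136]
[441. 218.] [439 215   6   8  29] [0.8899 0.1424 0.1307] [0.884 0.135 0.123] [0.893 0.151 0.138]
[432. 233.] [428 230   8   8  36] [0.8891 0.0721 0.1304] [0.884 0.067 0.122] [0.894 0.081 0.138]
[420. 249.] [414 245 
[... 1843 characters left out ...]
 0.891 -0.046  0.137]
[164. 202.] [160 200   9   6  34] [0.8815 0.0185 0.1293] [0.871 0.009 0.122] [0.895 0.023 0.137]
[156. 219.] [152 215   8   8  37] [0.8804 0.088  0.1298] [0.873 0.08  0.122] [0.893 0.094 0.137]
[343. 227.] [336 221  15  12 128] [0.3695 0.045  0.1286] [0.351 0.023 0.122] [0.389 0.062 0.136]
[295. 228.] [284 222  26  14  95] [0.4971 0.0667 0.128 ] [0.462 0.036 0.122] [0.527 0.091 0.138]
[147. 236.] [142 232   9   8  40] [0.8796 0.1575 0.1306] [0.873 0.146 0.122] [0.893 0.165 0.137]
[136. 256.] [131 252  10   8  43] [0.8802 0.2274 0.13  ] [0.874 0.216 0.123] [0.892 0.234 0.138]
[ 68. 418.] [ 63 418  12   2  20] [0.8483 0.6275 0.1291] [0.839 0.625 0.125] [0.86  0.631 0.135]
```

View pics/d1.png

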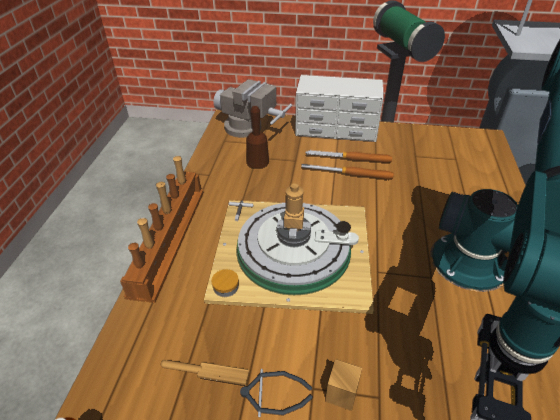

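The side picture agrees with the scene view: the knob is at (343,227) and the leg on the axis at (294,200). From depth, the knob is near (0.370, 0.039), the axis near (0.504, 0.044), and the next hole lies towards -y. I'll move above the knob with the fingers shut.

```bash
python3 -m jog '[{"angular":[0,0,0],"offset":[-42.6,35.1,0],"claw":-1},{"angular":[0,0,0],"offset":[-42.6,35.1,0],"claw":-1},{"angular":[0,0,0],"offset":[-42.6,35.1,0],"claw":-1},{"angular":[0,0,0],"offset":[-42.6,35.1,0],"claw":-1},{"angular":[0,0,0],"offset":[-42.6,35.1,0],"claw":-1},{"angular":[0,0,0],"offset":[-42.6,35.1,0],"claw":-1},{"angular":[0,0,0],"offset":[-42.6,35.1,0],"claw":-1},{"angular":[0,0,0],"offset":[-42.6,35.1,0],"claw":-1},{"angular":[0,0,0],"offset":[-42.6,35.1,0],"claw":-1},{"angular":[0,0,0],"offset":[-42.6,35.1,0],"claw":-1}]' 20
python3 - <<'E'
from h import *
s,im,d=snap('wrist','w1');print(s['ee_pos'],s['eef_rot'],s['joint_vel'].round(2),manip.camera_info('wrist'))
E
```

```text
time_s: 1.1
ee_pos: [0.3474, 0.0844, 0.2053]
eef_rot: [0.784, 0.62, 0.0, 0.0]
contact_force: [1.3, 1.3, -0.1]
gripper_width: 0.185
[0.34738921 0.08442829 0.20530525] [7.84426609e-01 6.20221544e-01 3.61976909e-04 3.50363181e-05] [-1.36  0.2  -0.13  0.   -0.07 -1.35] {'intrinsics': array([[325.1922621 ,   0.        , 276.85488929],
       [  0.        , 325.1922621 , 204.25483626],
       [  0.        ,   0.        ,   1.        ]]), 'mount': array([[ 9.99999851e-01, -2.81865521e-04,  4.66609040e-04,
         1.01225295e-04],
       [ 1.64689564e-04,  9.72162721e-01,  2.34306673e-01,
        -6.84598656e-02],
       [-5.19662887e-04, -2.34306561e-01,  9.72162623e-01,
        -1.79102502e-01],
       [ 0.00000000e+00,  0.00000000e+00,  0.00000000e+00,
         1.00000000e+00]])}
```

View pics/w1.png

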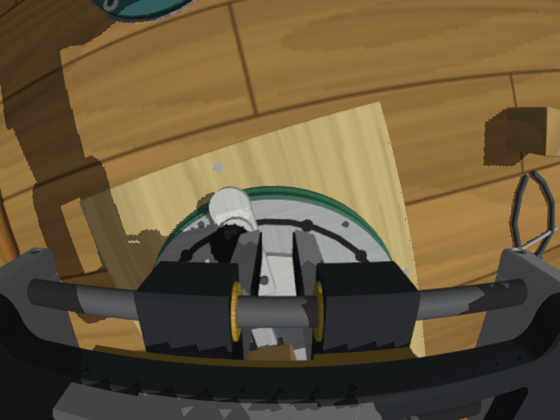

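The wrist picture shows the knob at about (232,238), partly behind the left finger, the ring's holes, and the sleeve end at (230,205). I'll centre over the knob and go 2 cm higher for a clear view.

```bash
python3 -m jog '[{"angular":[0,0,0],"offset":[-4.0,3.3,-2],"claw":-1},{"angular":[0,0,0],"offset":[-4.0,3.3,-2],"claw":-1},{"angular":[0,0,0],"offset":[-4.0,3.3,-2],"claw":-1},{"angular":[0,0,0],"offset":[-4.0,3.3,-2],"claw":-1},{"angular":[0,0,0],"offset":[-4.0,3.3,-2],"claw":-1}]'
python3 - <<'E'
from h import *
s,im,d=snap('wrist','w2');print(s['ee_pos'],s['eef_rot'],s['contact_force'],s['joint_vel'].round(2))
np.save('pics/w2pose',np.r_[s['ee_pos'],s['eef_rot']])
cv2.imwrite('pics/w2c.png',cv2.resize(im[130:290,130:430],None,fx=2.5,fy=2.5,interpolation=cv2.INTER_CUBIC))
E
```

```text
time_s: 1.65
ee_pos: [0.3694, 0.0411, 0.2249]
eef_rot: [0.784, 0.621, -0.0, -0.001]
contact_force: [-1.3, 0.2, 0.4]
gripper_width: 0.006
[0.36939681 0.04110465 0.22486664] [ 7.83658777e-01  6.21191240e-01 -2.80863915e-04 -5.35221274e-04] [-1.25107869  0.224889    0.42410379] [ 0.01 -0.   -0.   -0.   -0.   -0.  ]
```

View pics/w2c.png

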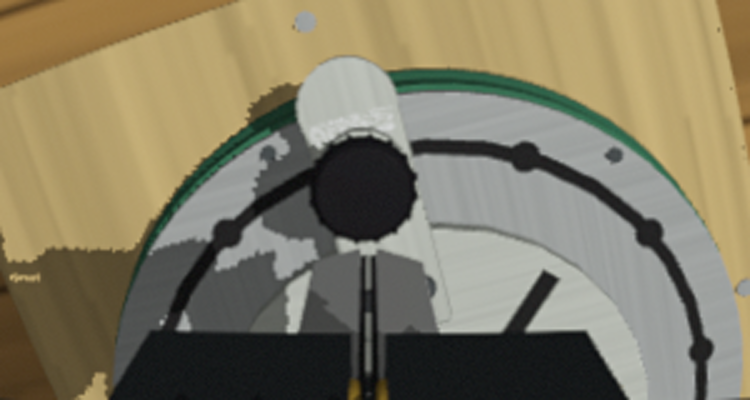

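The crop shows the knob top's centre at (363,187), the next hole at (228,233), other holes at (525,157), (648,233) and (700,350), and the shut fingertips at about (367,255).

```bash
cat >> h.py <<'E'
def wray(pose,u,v,z):
    i=manip.camera_info('wrist');K=np.array(i['intrinsics']);M=np.array(i['mount'])
    a=np.array([(u-K[0,2])/K[0,0],(v-K[1,2])/K[1,1]]);r=np.hypot(*a)
    ray=np.r_[a/r*np.sin(r),np.cos(r)]
    T=R.from_quat(pose[3:]).as_matrix();o=pose[:3]+T@M[:3,3];w=T@M[:3,:3]@ray
    return o+w*(z-o[2])/w[2]
E
python3 - <<'E'
from h import *
from scipy.optimize import least_squares
p=np.load('pics/w2pose.npy')
f=lambda u,v,z:wray(p,130+(u+.5)/2.5-.5,130+(v+.5)/2.5-.5,z)
k=f(363,187,.130);print('knob',k)
H=np.array([f(*c,.062) for c in((228,233),(525,157),(648,233),(700,350))]);print(H)
n=np.array([1,-1,-2,-3])*np.pi/6
def res(x):
    e=[H[i,:2]-(x[:2]+.135*np.array([np.cos(x[2]+n[i]),np.sin(x[2]+n[i])])) for i in range(4)]
    e.append(k[:2]-(x[:2]+.135*np.array([np.cos(x[2]),np.sin(x[2])])))
    return np.ravel(e)
r=least_squares(res,[.504,.044,np.pi]);print(r.x,np.degrees(r.x[2]),r.fun.round(4))
for t in range(0,31,5):
    a=r.x[2]+np.radians(t);print(t,(r.x[:2]+.135*np.array([np.cos(a),np.sin(a)])).round(4))
E
```

```text
knob [0.36681284 0.04024435 0.13      ]
[[ 0.38938952 -0.0269946   0.062     ]
 [ 0.38569246  0.10773654  0.062     ]
 [ 0.43355158  0.15810825  0.062     ]
 [ 0.50054978  0.17812519  0.062     ]]
[0.50360944 0.04309837 3.16478331] 181.32872663503306 [ 0.0011  0.0001  0.0005 -0.0001  0.0001 -0.0003  0.0001  0.0001 -0.0018
  0.0003]
0 [0.3686 0.04  ]
5 [0.3694 0.0282]
10 [0.3712 0.0166]
15 [0.3741 0.0051]
20 [ 0.3779 -0.006 ]
25 [ 0.3826 -0.0168]
30 [ 0.3883 -0.0271]
```

```bash
python3 -m jog '[{"angular":[0,0,0],"offset":[-0.13,-0.05,3],"claw":-1},{"angular":[0,0,0],"offset":[-0.13,-0.05,6],"claw":-1},{"angular":[0,0,0],"offset":[-0.13,-0.05,8],"claw":-1},{"angular":[0,0,0],"offset":[-0.13,-0.05,8.8],"claw":-1},{"angular":[0,0,0],"offset":[-0.13,-0.05,8.8],"claw":-1},{"angular":[0,0,0],"offset":[-0.13,-0.05,8.8],"claw":-1}]'
python3 -m jog '[{"angular":[0,0,0],"offset":[0,0,0.3],"claw":-1},{"angular":[0,0,0],"offset":[0,0,0.6],"claw":-1},{"angular":[0,0,0],"offset":[0,0,0.9],"claw":-1},{"angular":[0,0,0],"offset":[0,0,1.0],"claw":-1},{"angular":[0,0,0],"offset":[0,0,1.0],"claw":-1},{"angular":[0,0,0],"offset":[0,0,1.0],"claw":-1}]'
```

```text
time_s: 2.3
ee_pos: [0.3698, 0.0391, 0.1385]
eef_rot: [0.784, 0.621, 0.001, 0.0]
contact_force: [0.3, -0.4, 0.5]
gripper_width: 0.003
time_s: 2.9
ee_pos: [0.37, 0.0386, 0.1294]
eef_rot: [0.784, 0.62, 0.001, 0.001]
contact_force: [-2.2, -0.1, 8.4]
gripper_width: 0.005
```

```bash
python3 -m jog '[{"angular":[0,0,0],"offset":[0,0,0.3],"claw":-1},{"angular":[0,0,0],"offset":[0,0,0.6],"claw":-1},{"angular":[0,0,0],"offset":[0,0,0.9],"claw":-1},{"angular":[0,0,0],"offset":[0,0,1.2],"claw":-1},{"angular":[0,0,0],"offset":[0,0,1.3],"claw":-1},{"angular":[0,0,0],"offset":[0,0,1.3],"claw":-1},{"angular":[0,0,0],"offset":[0,0,1.3],"claw":-1}]'
python3 - <<'E'
from h import *
for _ in range(3):
    s=manip.state();print(s['ee_pos'].round(4),s['contact_force'].round(1))
s,im,d=snap('wrist','w3');print(s['ee_pos'].round(4),s['eef_rot'],s['contact_force'].round(1))
E
```

```text
time_s: 3.6
ee_pos: [0.3701, 0.0386, 0.1175]
eef_rot: [0.784, 0.62, 0.001, 0.001]
contact_force: [-5.1, -0.5, 12.9]
gripper_width: 0.005
[0.3701 0.0386 0.1175] [-5.1 -0.5 12.9]
[0.3701 0.0386 0.1175] [-5.1 -0.5 12.9]
[0.3701 0.0386 0.1175] [-5.1 -0.5 12.9]
[0.3701 0.0386 0.1175] [0.78446747 0.62016844 0.00108631 0.00084644] [-5.1 -0.5 12.9]
```

Pressed about 12.5 mm at 13 N. I'll press 1 mm more, ease off the radial load, then swing half way to see whether the table follows.

```bash
python3 -m jog '[{"angular":[0,0,0],"offset":[-0.02,-0.1,0.1],"claw":-1},{"angular":[0,0,0],"offset":[-0.02,-0.1,0.1],"claw":-1},{"angular":[0,0,-0.022],"offset":[-0.3,-0.02,0.1],"claw":-1},{"angular":[0,0,-0.044],"offset":[-0.59,0.07,0.1],"claw":-1},{"angular":[0,0,-0.087],"offset":[-1.15,0.25,0.1],"claw":-1},{"angular":[0,0,-0.131],"offset":[-1.70,0.46,0.1],"claw":-1},{"angular":[0,0,-0.175],"offset":[-2.24,0.69,0.1],"claw":-1},{"angular":[0,0,-0.175],"offset":[-2.24,0.69,0.1],"claw":-1},{"angular":[0,0,-0.175],"offset":[-2.24,0.69,0.1],"claw":-1}]'
python3 - <<'E'
from h import *
s,im,d=snap('wrist','w4');print(s['ee_pos'].round(4),s['eef_rot'],s['contact_force'].round(1))
np.save('pics/w4pose',np.r_[s['ee_pos'],s['eef_rot']])
cv2.imwrite('pics/w4c.png',cv2.resize(im[130:290,130:430],None,fx=2.5,fy=2.5,interpolation=cv2.INTER_CUBIC))
E
```

```text
time_s: 4.55
ee_pos: [0.373, 0.0143, 0.1172]
eef_rot: [0.727, 0.686, 0.002, 0.003]
contact_force: [-2.3, -1.1, 13.0]
gripper_width: 0.003
[0.373  0.0143 0.1172] [0.72748641 0.68611446 0.00160664 0.00280962] [-2.3 -1.1 13. ]
```

View pics/w4c.png

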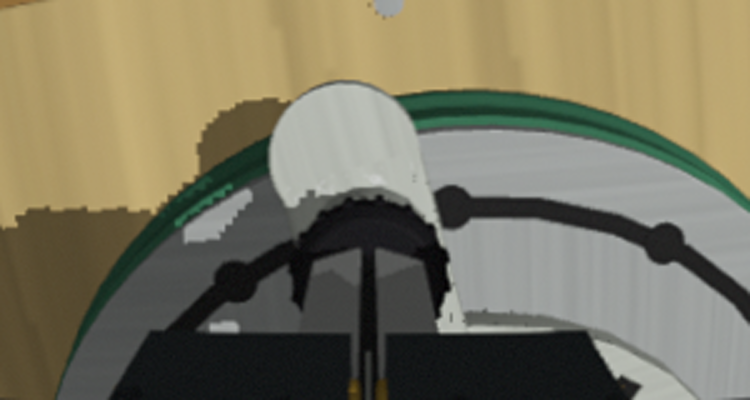

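The table followed: the vacated hole shows at (452,207), the next hole at (236,282), and the fingertips (368,250) are still centred on the knob (columns 293–448). I'll go on to about 27°.

```bash
python3 -m jog '[{"angular":[0,0,-0.04],"offset":[-0.5,0.12,0.05],"claw":-1},{"angular":[0,0,-0.08],"offset":[-1.04,0.27,0.05],"claw":-1},{"angular":[0,0,-0.15],"offset":[-1.92,0.61,0.05],"claw":-1},{"angular":[0,0,-0.22],"offset":[-2.76,1.02,0.05],"claw":-1},{"angular":[0,0,-0.26],"offset":[-3.2,1.25,0.05],"claw":-1},{"angular":[0,0,-0.29],"offset":[-3.59,1.49,0.05],"claw":-1},{"angular":[0,0,-0.29],"offset":[-3.59,1.49,0.05],"claw":-1},{"angular":[0,0,-0.29],"offset":[-3.59,1.49,0.05],"claw":-1}]'
python3 - <<'E'
from h import *
s,im,d=snap('wrist','w5');print(s['ee_pos'].round(4),s['eef_rot'],s['contact_force'].round(1))
np.save('pics/w5pose',np.r_[s['ee_pos'],s['eef_rot']])
s,a,d=snap('scene','s5');s,b,e=snap('side','d5')
x=cv2.resize(im[130:290,130:430],None,fx=2.5,fy=2.5,interpolation=cv2.INTER_CUBIC)
cv2.imwrite('pics/w5c.png',x)
for n,dd,im in(('scene',d,a),('side',e,b)):
    P=cloud(n,dd)
    for z,t in((.081,'arm'),):pass
    m=(abs(P[...,2]-.087)<.004)&(np.hypot(P[...,0]-.5036,P[...,1]-.0431)<.185)&(np.hypot(P[...,0]-.5036,P[...,1]-.0431)>.105)
    q=P[m][:,:2]-[.5036,.0431];print(n,len(q),np.percentile(np.degrees(np.arctan2(q[:,1],q[:,0]))%360,[5,50,95]))
E
```

```text
time_s: 5.4
ee_pos: [0.3869, -0.0226, 0.1172]
eef_rot: [0.621, 0.784, 0.002, 0.004]
contact_force: [-1.3, -0.6, 12.4]
gripper_width: 0.003
[ 0.3869 -0.0226  0.1172] [0.62063998 0.78408218 0.0017347  0.00425843] [-1.3 -0.6 12.4]
scene 193 [203.7235733  213.24093888 219.11266671]
side 146 [199.51094014 205.08960187 215.79901435]
```

View pics/w5c.png

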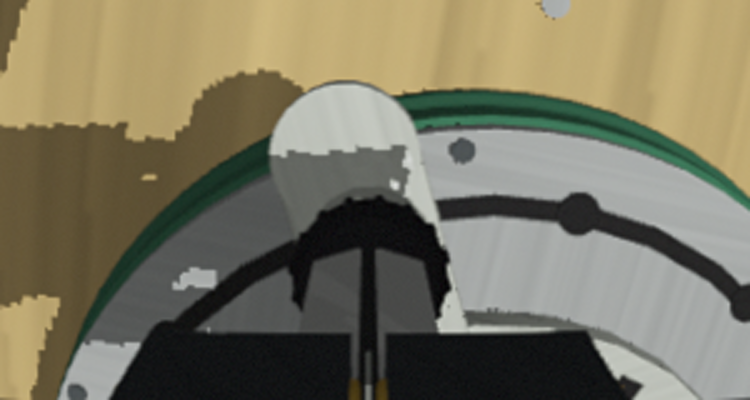

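The arm's end (centre about (344,155)) and the knob sit in the same place relative to the tool as before, so nothing slipped. The vacated hole is now at (578,213). I'll work out the table angle.

```bash
python3 - <<'E'
from h import *
A=np.array([.50361,.0431])
def g(p,u,v,z):
    q=wray(p,130+(u+.5)/2.5-.5,130+(v+.5)/2.5-.5,z)[:2]-A
    return np.hypot(*q).round(4),round(np.degrees(np.arctan2(q[1],q[0]))%360,2)
for n,c,h in(('w2',(346,106),(228,233)),('w4',(343.5,155),(452,207)),('w5',(344,155),(578,213))):
    p=np.load(f'pics/{n}pose.npy');q=p[:2]-A
    print(n,'end',g(p,*c,.086),'hole',g(p,*h,.062),'tcp',np.hypot(*q),np.degrees(np.arctan2(q[1],q[0]))%360)
E
```

```text
w2 end (np.float64(0.1598), np.float64(181.51)) hole (np.float64(0.1336), np.float64(211.5)) tcp 0.13422801948281562 180.85175292295122
w4 end (np.float64(0.1603), np.float64(191.93)) hole (np.float64(0.1342), np.float64(181.22)) tcp 0.1337490111719404 192.43656040674372
w5 end (np.float64(0.1605), np.float64(208.82)) hole (np.float64(0.1346), np.float64(181.54)) tcp 0.13398455688609218 209.37917965911518
```

The table is at 27.3° (arm end against vacated hole). I'll move 2.5° more, then check.

```bash
python3 -m jog '[{"angular":[0,0,-0.015],"offset":[-0.2,0.06,0],"claw":-1},{"angular":[0,0,-0.03],"offset":[-0.4,0.12,0],"claw":-1},{"angular":[0,0,-0.044],"offset":[-0.57,0.17,0],"claw":-1},{"angular":[0,0,-0.044],"offset":[-0.57,0.17,0],"claw":-1},{"angular":[0,0,-0.044],"offset":[-0.57,0.17,0],"claw":-1}]'
python3 - <<'E'
from h import *
s=manip.state()
q=s['ee_pos'][:2]-[.50361,.0431];print(np.degrees(np.arctan2(q[1],q[0]))%360-209.38+27.28,s['contact_force'])
E
```

```text
time_s: 6.05
ee_pos: [0.3896, -0.0274, 0.1172]
eef_rot: [0.603, 0.798, 0.002, 0.004]
contact_force: [-1.2, -0.7, 13.2]
gripper_width: 0.006
29.64838967387422 [-1.17411627 -0.67615543 13.1929562 ]
```

At 29.65°, well within the centring range. Now I'll release slowly, straight up.

```bash
python3 -m jog '[{"angular":[0,0,0],"offset":[0,0,-0.2],"claw":-1},{"angular":[0,0,0],"offset":[0,0,-0.4],"claw":-1},{"angular":[0,0,0],"offset":[0,0,-0.6],"claw":-1},{"angular":[0,0,0],"offset":[0,0,-0.8],"claw":-1},{"angular":[0,0,0],"offset":[0,0,-1.0],"claw":-1},{"angular":[0,0,0],"offset":[0,0,-1.0],"claw":-1}]'
python3 -m jog '[{"angular":[0,0,0],"offset":[0,0,-0.2],"claw":-1},{"angular":[0,0,0],"offset":[0,0,-0.5],"claw":-1},{"angular":[0,0,0],"offset":[0,0,-1.5],"claw":-1},{"angular":[0,0,0],"offset":[0,0,-4],"claw":-1},{"angular":[0,0,0],"offset":[0,0,-8],"claw":-1},{"angular":[0,0,0],"offset":[0,0,-10],"claw":-1},{"angular":[0,0,0],"offset":[0,0,-10],"claw":-1},{"angular":[0,0,0],"offset":[0,0,-10],"claw":-1}]'
python3 - <<'E'
from h import *
s,im,d=snap('wrist','w6');print(s['ee_pos'].round(4),s['contact_force'].round(1))
np.save('pics/w6pose',np.r_[s['ee_pos'],s['eef_rot']])
s,a,d=snap('scene','s6');s,b,e=snap('side','d6')
x=cv2.resize(im[130:290,130:430],None,fx=2.5,fy=2.5,interpolation=cv2.INTER_CUBIC);cv2.imwrite('pics/w6c.png',x)
for n,dd in(('scene',d),('side',e)):
    P=cloud(n,dd);m=(np.hypot(P[...,0]-.3883,P[...,1]+.0271)<.019)
    z=P[m][:,2];print(n,m.sum(),np.percentile(z,[50,80,90,97]).round(4), P[m&(P[...,2]>.125)&(P[...,2]<.14)].mean(0))
E
```

```text
time_s: 6.65
ee_pos: [0.3895, -0.0273, 0.1266]
eef_rot: [0.603, 0.798, 0.002, 0.004]
contact_force: [0.7, -0.3, 9.5]
gripper_width: 0.003
time_s: 7.45
ee_pos: [0.3864, -0.0265, 0.2223]
eef_rot: [0.603, 0.798, -0.0, -0.0]
contact_force: [-0.4, -0.0, -0.2]
gripper_width: 0.002
[ 0.3864 -0.0265  0.2223] [-0.4 -0.  -0.2]
scene 671 [0.2361 0.2837 0.3607 0.5358] [ 0.39006581 -0.03023075  0.13046368]
side 541 [0.2505 0.3878 0.6095 0.6104] [ 0.38892384 -0.02394102  0.12971777]
```

View pics/w6c.png

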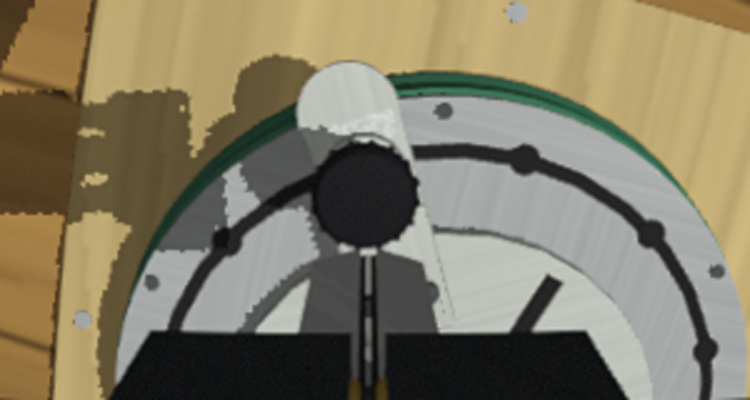

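The knob (367,194) sits between the holes at (228,240) and (525,158), as it did at the start. Both fixed cameras put its top at 0.130 m, fully up, near (0.389, -0.027), which is the next hole. Handing in.

```bash
python3 -c "
from workcell import manip
print(manip.job_done())"
```

```text
the job is handed in; nothing more can be done
None
```

The table has been indexed one hole anticlockwise and looks locked there. The job is handed in, at about 7.6 s on the robot's clock. I pressed the knob down about 13 mm with the shut fingertips (about 13 N), swung the table to 29.65° by my estimate, and let the plunger rise slowly.

**Last checks:**
- **Plunger:** Both fixed cameras put the knob top at 0.130 m, fully up, over the next hole to within about 3 mm per camera and about 1 mm on average. On the way up the fingertips still felt 9.5 N at 0.127 m, above the 0.120 m where the pin would have caught between holes.
- **Position:** In the last wrist picture the neighbouring holes sit around the knob just as they did at the start. I did not push on the table to test the lock.
- **Contact:** The arm ended about 9 cm above the knob, touching nothing. I commanded no contact with the leg or the other things and saw no sign of any, but I did not measure them again afterwards.
- **Side load:** When I first pressed, there was a side force of about 5 N on the knob. It dropped to about 2 N once I eased the position before swinging.

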